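# Clear the dry box and hold its lid open

## Robot

A 6-joint arm with a two-finger parallel gripper is mounted at the origin on a cart in front of the work surface, level with it; the furniture and walls round the work are solid. World frame = base frame: x ahead of the robot, y to its left, z up, the work surface at z = 0. Lengths are in m, angles in rad, forces in N, time in s.
With the tool pointing down it reaches from about 0.375 to 0.9 m from the base axis. Payload 3.1 kg.
Tool frame: the origin (TCP) lies on the centre line of the jaws, within the pads' length; the fingertips stand robot.tip_reach ahead of it and the grasp point (between the pads) is the TCP (robot.tip_reach is the distance from the TCP to the fingertips, in m); z points along the fingers, y is the direction in which the jaws open and shut (so a half turn about z gives the same grasp; the last joint's range is limited). The gripper opens to 87 mm and grips with 3 to 60 N. Pads are 19 mm wide; open, the fingers measure 117 mm over their backs; the gripper's body (75 mm by 190 mm) begins 51 mm behind the grasp point.
Start: joints at [-0.178, 0.527, 1.433, -0, 1.181, -0.178], TCP at [0.625, 0, 0.211] pointing down, gripper open.
Joint ranges: [-3.08, 3.08], [-0.75, 2.2], [0.22, 2.44], [-1.43, 4.57], [0, 2.65], [-2.85, 2.85]. Speed limits (rad/s): [2.79, 2.79, 3.14, 3.14, 3.14, 3.14].

## Interface

Orientations are given as a unit quaternion [x, y, z, w].
In Python, from rig import telemetry, viewer, robot gives the robot as it stands. The module is installed in compiled form; this text tells all that it offers.
- The arm moves only by the tool step_arm, never from a script. Its argument "targets" is a list of rows, each an object of numbers: "dx", "dy", "dz": the shift along the tool's x, y, z in m; "rx", "ry", "rz": the turn, a rotation vector about the tool's x, y, z in degrees. In form: [{"dx": .., "dy": .., "dz": .., "rx": .., "ry": .., "rz": ..}, ...]. A call has exactly 5 rows; each row is the pose to reach, as a shift and turn from the pose measured when the call began, along the tool's axes at that moment; what a row does not reach only later rows make up. A row lasts 1/8 s, in which the tool goes at most 62.5 mm and 10.7 degrees, less where a joint would pass 70% of its speed; a pose out of reach is approached as far as the arm can. A call with a gripper value outside its range is refused whole. "gripper" is the opening, from 0 (shut) to 1 (fully open), set as the call begins (left out, the last holds). The fingers move at their own pace and stop on an object; "force" is the grip in N (left out, the last holds). Time passes only in rows, so rows that repeat a pose let the fingers close, or fill a call up. It gives the time, the measured TCP pose, the force and the opening at its end, in the units of the state.
- telemetry.get_obs(): the state, without advancing time (a new reading comes with each control period).
- viewer.camera(name): name is "scene" or "side" or "wrist"; returns a dict with "img" (400x640x3 uint8, blue, green, red), "depth" (400x640 float32, m along the optical axis (not along the pixel's ray), 0 where there is no reading), "K" (3x3 intrinsics, pixels), "R" (3x3) and "t" (3): a world point X has camera coordinates R X + t. Camera axes: x right, y down, z forward; pixel columns grow to the right and rows downward; lengths in m; the calibration is good to about 2 mm. A picture is of the moment at which its call begins.
- robot.hand_in(): hands the job in, once; it reports no verdict.
The state is a dict: "time": time; "q": joint angles; "joint_velocities": joint speeds; "joint_torque": joint torques, N m; "position": TCP position; "tool_rot": TCP orientation; "ft_force": force on the tool from outside, world axes, zero at the start; "moment": the same for the moment, N m; "grip_width": finger opening in m.
Only numpy, scipy, OpenCV 4.12 (cv2) and the standard library are available. Lean on these libraries where they do the work, as an engineer would, in place of code of your own. Each camera call takes 0.05 s, during which the arm holds its last target.

## Task

A colleague needs both hands to lift a circuit-board case out of the grey dry box. Take the round tin off the box's lid and set it down upright in the shallow steel dish (do not drop it), then raise the lid by the bar on its front edge until it stands 60 degrees up from closed. The lid falls shut by itself, so finish while still holding it steady at that angle; leave the solder spool and the torch where they are.

Things in the scene. Friction and masses are not known exactly. Their poses are not given: they have to be found in the camera images.
- dry_box: Grey painted steel box with a hinged lid, fixed to the table: 150 (its x) x 180 (its y) x 75 mm high without the lid. Origin at the centre of its underside; its +x points to the hinged back side, -x to the front, z up. The lid is a panel 8 mm thick (154 x 184 mm), its top 83 mm above the table when closed.
- lid (a joint): Angle of the lid in rad: 0 closed, growing as the front edge rises, stop at 1.4. 60 degrees is 1.047. The hinge has no spring and almost no friction: let go, the lid (about 0.35 kg) falls shut from any angle.
- lid_hinge (a point): Point on the hinge line, in its middle: on the back edge of the box at the height of the box's rim (75 mm above the table, 75 mm behind the box's origin). The hinge line runs along the box's y.
- lid_handle (a point): Middle of the lid's handle: a round steel bar, 10 mm thick, that runs parallel to the hinge in front of the lid's front edge, carried by two side arms 110 mm apart. It lies in the plane of the lid, 43 mm clear (centre to edge) of the front edge, 195 mm from the hinge line and 4 mm on the upper side of it; 79 mm above the table when closed. There is a finger's room between bar and lid. The point turns with the lid.
- flux_tin: Round closed tin, 47 mm in diameter, 23 mm high, about 0.055 kg, standing on the lid at the start. Origin at the centre of its underside, z up.
- dish: Shallow square dish of bare steel, fixed to the table: 130 x 130 mm, rim 14 mm high, walls and floor 4 mm thick. Origin at the centre of its underside, x and y along its sides.
- solder_spool: Loose spool, about 55 x 74 x 42 mm, behind the work. Origin at the centre of its underside. Leave alone.
- torch: Loose torch standing upright, 43 mm in diameter, 122 mm tall, behind the work. Origin at the centre of its underside. Leave alone.
There are look-alikes about, which are no part of the job. There is more than one size of the flux_tin; the one meant has the size given above.

How it is judged:
On the way:
1. the tin stands upright in the dish, let go, with the lid still down (x of flux_tin in the frame of dish between -0.04 and 0.04 m and y of flux_tin in the frame of dish between -0.04 and 0.04 m and z of flux_tin in the frame of dish below 0.009 m and angle between flux_tin's own z axis and vertical below 0.1 rad and linear speed of flux_tin below 0.03 m/s and contact force between the fingers and flux_tin below 0.05 N and value of joint lid below 0.1 rad), for 0.2 s.
At the end, for the whole second after the job is handed in: The tin stands upright and untouched in the dish, and the gripper's fingers hold the lid still at 60 degrees, within 8 degrees either way (x of flux_tin in the frame of dish between -0.04 and 0.04 m and y of flux_tin in the frame of dish between -0.04 and 0.04 m and z of flux_tin in the frame of dish below 0.009 m and angle between flux_tin's own z axis and vertical below 0.1 rad and linear speed of flux_tin below 0.03 m/s and contact force between the fingers and flux_tin below 0.05 N and value of joint lid between 0.908 and 1.187 rad and velocity of joint lid between -0.05 and 0.05 rad/s and contact force between the fingers and dry_box above 0.3 N); the arm keeps its last pose, push and grip.
It fails at once if the lid is raised with the tin still on it (value of joint lid above 0.12 rad and contact force between flux_tin and dry_box above 0.02 N).
It fails at once if the tin is dropped (falls faster than 0.6 m/s out of the fingers, about 2 cm) (linear speed of flux_tin above 0.6 m/s and contact force between the fingers and flux_tin below 0.02 N).
It fails at once if the solder spool is moved more than 3 cm (distance of solder_spool from where it was at the start of the episode above 0.03 m).
It fails at once if the torch is moved more than 3 cm or knocked over (distance of torch from where it was at the start of the episode above 0.03 m or angle between torch's own z axis and vertical above 0.5 rad).
It also fails if it takes over 58 s, if anything falls off the work surface, if the arm or the gripper's body presses on something with over 40 N, if the wrist force passes 120 N, or if a joint passes its speed limit or range.

## Working session

There is one attempt and no reset: what is moved stays moved. The work goes in short steps, Python scripts to look and compute and a tool call to move; the robot and the scene stay as the last step left them, time stands still between calls to the robot, and variables do not carry over. Pictures are saved under pics/ and viewed, and the job is handed in when it is done.

Besides the shell and the picture viewer there is one more tool, called by a JSON object that holds its "name" and its "arguments". step_arm: Moves the arm, as the interface text tells. Its arguments: {"type":"object","properties":{"targets":{"type":"array"},"gripper":{"type":"number"},"force":{"type":"number"}},"required":["targets"]}

```bash
mkdir -p pics
python3 - <<'E'
from rig import telemetry, viewer, robot
import cv2
print(telemetry.get_obs()); print(robot.tip_reach)
for n in ("scene","side","wrist"):
    c=viewer.camera(n); cv2.imwrite(f"pics/{n}0.png",c["img"]); print(n,c["K"],c["R"],c["t"])
    import numpy as np; np.savez(f"{n}0.npz",**c)
E
```

```text
{'time': 0.0, 'q': array([-1.78542649e-01,  5.28450682e-01,  1.43389540e+00, -3.27664899e-05,
        1.18139450e+00, -1.78481555e-01]), 'joint_velocities': array([-0.00164308, -0.00044429,  0.00030043,  0.00024856,  0.00060556,
        0.00225601]), 'joint_torque': array([-5.45745443e-04, -4.40045428e+01, -1.76593530e+01,  6.32597599e-02,
        5.83207863e-02, -1.53719384e-04]), 'position': array([6.24245523e-01, 1.29204038e-04, 2.10183370e-01]), 'tool_rot': array([ 7.07123564e-01,  7.07089182e-01, -6.24939811e-04, -8.73544044e-04]), 'ft_force': array([ 0.39297574, -0.96678668,  0.1640632 ]), 'moment': array([0.02744997, 0.00205524, 0.00070302]), 'grip_width': 0.08695763326630297}
0.019
scene [[457.04213081   0.         325.72899171]
 [  0.         457.04213081 205.18978587]
 [  0.           0.           1.        ]] [[ 0.52399647 -0.85142762 -0.0223318 ]
 [-0.39373131 -0.2188987  -0.89278162]
 [ 0.75525053  0.47660715 -0.44993585]] [-0.19882256  0.34246426  0.48119046]
side [[438.48163309   0.         314.35358926]
 [  0.         438.48163309 203.56180801]
 [  0.           0.           1.        ]] [[-0.99960257  0.01840697  0.0213515 ]
 [-0.00437725  0.64686899 -0.76258858]
 [-0.02784857 -0.76237897 -0.64653133]] [ 0.56259698 -0.00590087  1.19982746]
wrist [[349.36822554   0.         320.21084699]
 [  0.         349.36822554 196.57888058]
 [  0.           0.           1.        ]] [[ 9.99995870e-01 -1.08252516e-03 -2.66232116e-03]
 [-3.11200679e-04 -9.61689242e-01  2.74141761e-01]
 [-2.85709097e-03 -2.74139800e-01 -9.61685607e-01]] [-0.62369407 -0.0321741   0.39088068]
```

View pics/scene0.png

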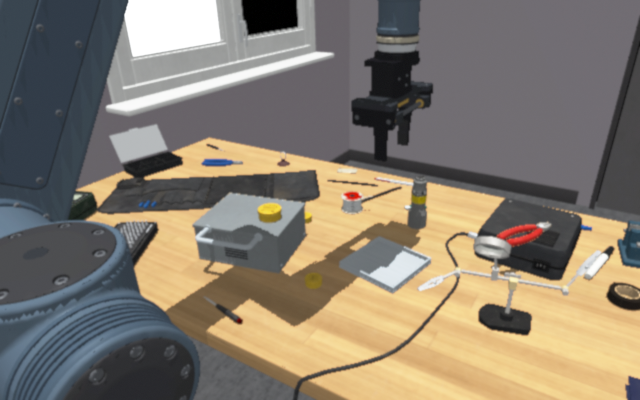

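View pics/side0.png

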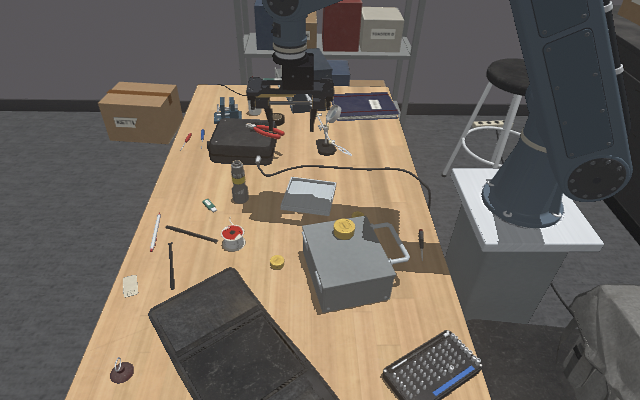

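View pics/wrist0.png

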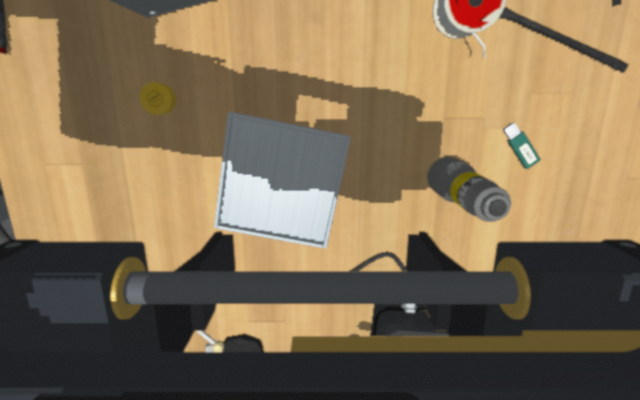

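Scene picture: yellow tins at (269,212) on the box lid, at (307,217) on the table behind the box, and at (313,281) on the table in shadow. The dish is at (386,263), the torch at (418,203) and the spool at (352,202). The tin on the lid is the likely candidate; next I'll measure it and the box.

```bash
cat > h.py <<'E'
import numpy as np, cv2
def load(n): return dict(np.load(f"{n}.npz"))
def ray(c,uv,z):
    uv=np.atleast_2d(np.asarray(uv,float))
    d=(np.c_[uv,np.ones(len(uv))]@np.linalg.inv(c["K"]).T)@c["R"]; o=-c["R"].T@c["t"]
    return o+d*((z-o[2])/d[:,2])[:,None]
def pts(c):
    v,u=np.mgrid[:400,:640]; d=c["depth"]
    X=np.stack([u,v,np.ones_like(u)],-1)@np.linalg.inv(c["K"]).T*d[...,None]
    return (X-c["t"])@c["R"]
def proj(c,X):
    p=(np.atleast_2d(X)@c["R"].T+c["t"])@c["K"].T; return p[:,:2]/p[:,2:]
E
python3 - <<'E'
from h import *
np.set_printoptions(precision=4,suppress=True)
for n in("scene0","side0","wrist0"):
    c=load(n);P=pts(c);hsv=cv2.cvtColor(c["img"],cv2.COLOR_BGR2HSV)
    m=cv2.inRange(hsv,(20,150,60),(32,255,255))
    k,l,s,ce=cv2.connectedComponentsWithStats(m)
    for i in range(1,k):
        if s[i,4]>40:
            q=P[(l==i)&(c["depth"]>0)]; zt=np.percentile(q[:,2],95); t=q[q[:,2]>zt-.005]
            print(n,ce[i],s[i,4],"zmax",zt,"min",t.min(0),"max",t.max(0))
    # lid surface
    b=(abs(P[...,2]-.083)<.005)&(hsv[...,1]<80)&(c["depth"]>0)
    b=b&(P[...,0]>.2)&(P[...,0]<.8)&(P[...,1]>-.1)&(P[...,1]<.5)
    b=b.astype(np.uint8); k,l,s,ce=cv2.connectedComponentsWithStats(b)
    if k>1:
        i=1+s[1:,4].argmax(); q=P[l==i]; print("lid",s[i],cv2.minAreaRect(q[:,:2].astype(np.float32)),np.median(q[:,2]))
    # dish rim etc
    b=(P[...,2]>.009)&(P[...,2]<.017)&(hsv[...,1]<70)&(c["depth"]>0)
    b=b.astype(np.uint8);b=cv2.morphologyEx(b,cv2.MORPH_CLOSE,np.ones((3,3)));k,l,s,ce=cv2.connectedComponentsWithStats(b)
    for i in range(1,k):
        if s[i,4]>60:
            q=P[(l==i)&(P[...,2]>.009)]; print("dish?",ce[i],s[i,4],cv2.minAreaRect(q[:,:2].astype(np.float32)))
    im=c["img"]
for n,(x0,y0,x1,y1) in {"scene0":(180,180,340,300),"side0":(260,200,420,320)}.items():
    cv2.imwrite(f"pics/{n}crop.png",cv2.resize(load(n)["img"][y0:y1,x0:x1],None,fx=4.5,fy=4.5,interpolation=cv2.INTER_CUBIC))
E
```

```text
scene0 [418.4796 199.3673] 98 zmax 0.0782577350097732 min [ 0.7442 -0.0252  0.0734] max [0.7614 0.001  0.0794]
scene0 [269.3851 212.2328] 335 zmax 0.10536097272037144 min [0.4802 0.1835 0.1005] max [0.5256 0.2283 0.1062]
scene0 [307.6034 216.7241] 58 zmax 0.015428242505239408 min [0.6409 0.2107 0.0115] max [0.6676 0.2352 0.0156]
scene0 [313.034  280.2809] 235 zmax 0.015459784179002796 min [0.4373 0.0578 0.0107] max [0.4716 0.0901 0.0161]
lid [ 192  193  113   57 3172] ((0.47780826687812805, 0.25013160705566406), (0.2040695995092392, 0.18454259634017944), 13.234661102294922) 0.08189427022095461
dish? [545.0054  70.1117] 367 ((1.3436943292617798, 0.14214074611663818), (1.0401673316955566, 2.8995001316070557), 87.8682861328125)
dish? [190.5229 103.7959] 436 ((0.8597476482391357, 0.8204278945922852), (2.9025726318359375, 0.8276255130767822), 33.38304901123047)
dish? [153.0634 164.0359] 473 ((0.7012515068054199, 0.81757652759552), (0.09295323491096497, 0.15104208886623383), 76.45306396484375)
dish? [292.6038 185.5318] 1320 ((0.3626921474933624, 0.054436832666397095), (1.2330057621002197, 
[... 4360 characters left out ...]
39453)
dish? [446.8189  18.3622] 127 ((0.6869027018547058, 0.12198802828788757), (0.15128615498542786, 0.034209609031677246), 24.05156135559082)
dish? [277.5836 179.3908] 1914 ((0.582545280456543, 0.0005283579230308533), (0.16370384395122528, 0.13016629219055176), 78.66612243652344)
dish? [436.6176 169.6569] 102 ((0.751999020576477, -0.0003095865249633789), (0.03928554803133011, 0.014092621393501759), 56.96503448486328)
dish? [380.7976 256.3214] 84 ((0.6672962307929993, -0.014271862804889679), (0.03366071730852127, 0.19584551453590393), 15.570813179016113)
dish? [241.3768 345.0232] 475 ((0.5831013917922974, -0.08762797713279724), (0.33345934748649597, 0.04747159779071808), 67.56280517578125)
```

View pics/scene0crop.png

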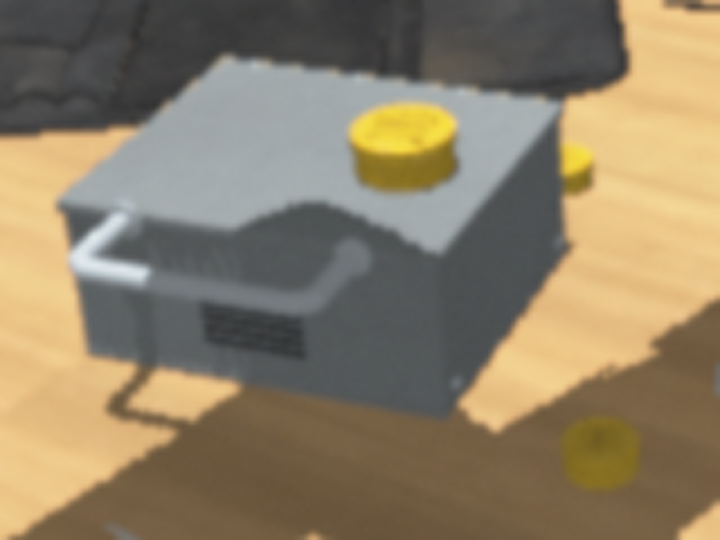

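View pics/side0crop.png

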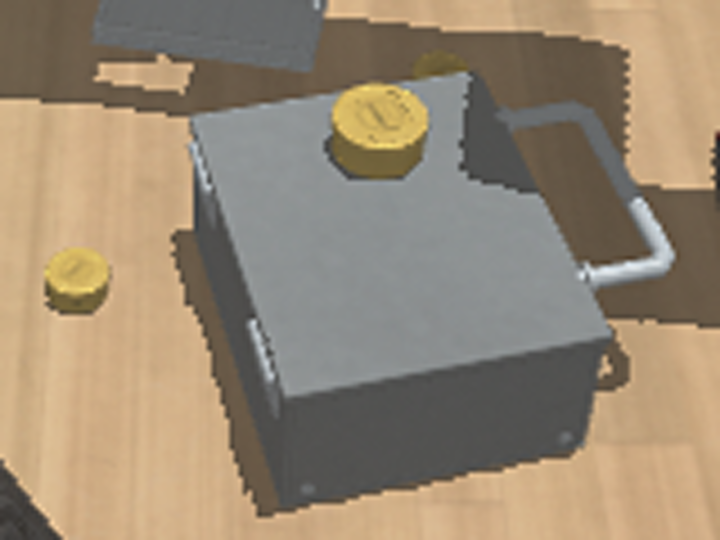

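The crops confirm the choice. The tin on the lid is about 46 mm across with its top at 0.106 (83+23), which matches flux_tin. The other two, behind the box and in the shadow, are about 33 mm across and 16 mm high, so they're look-alikes. Next I'll refine the tin, dish and box poses.

Run:
```python
from h import *
np.set_printoptions(precision=4,suppress=True)
for n,box in(("scene0",(255,200,285,225)),("side0",(325,212,362,245))):
    c=load(n);P=pts(c);m=(P[...,2]>.1)&(P[...,2]<.11); x0,y0,x1,y1=box
    k=np.zeros_like(m);k[y0:y1,x0:x1]=1; q=P[m&k]; (a,b),r=cv2.minEnclosingCircle(q[:,:2].astype(np.float32)); print("tin",a,b,2*r,q.mean(0),len(q))
c=load("wrist0"); q=ray(c,[(229,113),(350,136),(326,247),(216,228)],.014); print("dish corners",q,q.mean(0),np.linalg.norm(np.roll(q,-1,0)-q,axis=1))
for n in("scene0","side0"):
    c=load(n);P=pts(c);d=c["depth"]>0
    reg=d&(abs(P[...,0]-.46)<.16)&(abs(P[...,1]-.25)<.16)
    b=(reg&(abs(P[...,2]-.083)<.004)).astype(np.uint8)
    b=cv2.morphologyEx(b,cv2.MORPH_OPEN,np.ones((7,7)))
    # undo erosion of thin parts; fill tin by hull
    q=P[b>0][:,:2].astype(np.float32); R=cv2.minAreaRect(q);print(n,"panel",R)
    ang=np.deg2rad(13.3);ex=np.array([np.cos(ang),np.sin(ang)]);ey=np.array([-ex[1],ex[0]])
    print(" ext x",(q@ex).min(),(q@ex).max()," y",(q@ey).min(),(q@ey).max())
    b2=reg&(P[...,2]>.07)&(P[...,2]<.09)&(P[...,:2]@ex<(q@ex).max()-.154-.03)
    h=P[b2]; print(" bar pts",len(h),"x",(h[:,:2]@ex).min(),np.median(h[:,:2]@ex),"y",(h[:,:2]@ey).min(),(h[:,:2]@ey).max(),"z",np.median(h[:,2]),h[:,2].max(), h[:,:2].mean(0))
```

```text
tin 0.5040227770805359 0.2065427005290985 0.04912105202674866 [0.5008 0.2054 0.1039] 230
tin 0.503465473651886 0.2111710160970688 0.049354344606399536 [0.504  0.2119 0.1049] 267
dish corners [[ 0.5299  0.0598  0.014 ]
 [ 0.6549  0.0362  0.014 ]
 [ 0.6303 -0.0897  0.014 ]
 [ 0.5061 -0.0665  0.014 ]] [ 0.5803 -0.015   0.014 ] [0.1272 0.1284 0.1263 0.1285]
scene0 panel ((0.49555376172065735, 0.2545173168182373), (0.16755671799182892, 0.18411679565906525), 13.643783569335938)
 ext x 0.4567112110545771 0.6244129960771818  y 0.04128341911924289 0.22563213881467778
 bar pts 343 x 0.4204456580872187 0.4245465392894729 y 0.07283378838201852 0.19538246046173824 z 0.08087254566551834 0.08429708459675227 [0.3849 0.2236]
side0 panel ((0.49972090125083923, 0.2579038441181183), (0.15715357661247253, 0.18588876724243164), 13.156871795654297)
 ext x 0.4672076523674238 0.6244064831704619  y 0.04298276333230918 0.22892277137460906
 bar pts 213 x 0.42268243391461485 0.4297178846065572 y 0.07980137462145492 0.19636471301400094 z 0.08267544386095801 0.08601936478536246 [0.3861 0.2347]
```

Everything checks out: tin ≈(0.504, 0.209), dish ≈(0.580, −0.015) with sides of 127–128 mm, box yaw ≈13.4°, bar ≈(0.3845, 0.2296, 0.079). I'll move above the tin.

{"name": "step_arm", "arguments": {"targets": [{"dx": 0.05, "dy": -0.03}, {"dx": 0.105, "dy": -0.06}, {"dx": 0.157, "dy": -0.09}, {"dx": 0.209, "dy": -0.1204}, {"dx": 0.209, "dy": -0.1204, "dz": 0.02}], "gripper": 1}}

```text
invalid input
```

Run:
```python
from h import *
from rig import viewer,telemetry
np.set_printoptions(precision=4,suppress=True)
c=viewer.camera("wrist"); cv2.imwrite("pics/w1.png",c["img"]);np.savez("w1.npz",**c)
o=telemetry.get_obs();print(o["position"],o["tool_rot"])
hsv=cv2.cvtColor(c["img"],cv2.COLOR_BGR2HSV);m=cv2.inRange(hsv,(18,120,60),(34,255,255))
P=pts(c);m=(m>0)&(abs(P[...,2]-.106)<.006);q=P[m];print(len(q),cv2.minEnclosingCircle(q[:,:2].astype(np.float32)),q.mean(0))
```

```text
[0.6245 0.0001 0.2105] [ 0.7071  0.7071 -0.0004 -0.0006]
0 ((0.0, 0.0), 0.0) [nan nan nan]<stdin>:7: RuntimeWarning: Mean of empty slice.
  ret = um.true_divide(
```

View pics/w1.png

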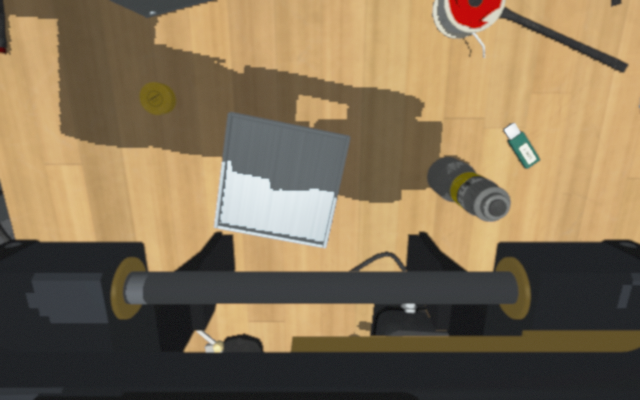

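The arm didn't move because the call was refused, so I'll give every field in each row.

{"name": "step_arm", "arguments": {"targets": [{"dx": 0.05, "dy": -0.03, "dz": 0, "rx": 0, "ry": 0, "rz": 0}, {"dx": 0.105, "dy": -0.06, "dz": 0, "rx": 0, "ry": 0, "rz": 0}, {"dx": 0.157, "dy": -0.09, "dz": 0, "rx": 0, "ry": 0, "rz": 0}, {"dx": 0.209, "dy": -0.12, "dz": 0, "rx": 0, "ry": 0, "rz": 0}, {"dx": 0.209, "dy": -0.12, "dz": 0.02, "rx": 0, "ry": 0, "rz": 0}], "gripper": 1, "force": 15}}

```text
time: 0.82
position: [0.5026, 0.2129, 0.1918]
tool_rot: [0.705, 0.709, 0.001, -0.0]
ft_force: [0.2, 0.1, -1.3]
grip_width: 0.0872
```

Run:
```python
from h import *
from rig import viewer,telemetry
np.set_printoptions(precision=4,suppress=True)
c=viewer.camera("wrist"); cv2.imwrite("pics/w2.png",c["img"])
o=telemetry.get_obs();print(o["position"],o["tool_rot"])
hsv=cv2.cvtColor(c["img"],cv2.COLOR_BGR2HSV);m=cv2.inRange(hsv,(18,120,60),(34,255,255))
P=pts(c);m=(m>0)&(abs(P[...,2]-.106)<.006);q=P[m];print(len(q),cv2.minEnclosingCircle(q[:,:2].astype(np.float32)),q.mean(0))
```

```text
[0.5016 0.2109 0.1886] [ 0.7056  0.7086 -0.0019 -0.0016]
2705 ((0.505525529384613, 0.20838476717472076), 0.023695170879364014) [0.5055 0.2095 0.1045]
```

View pics/w2.png

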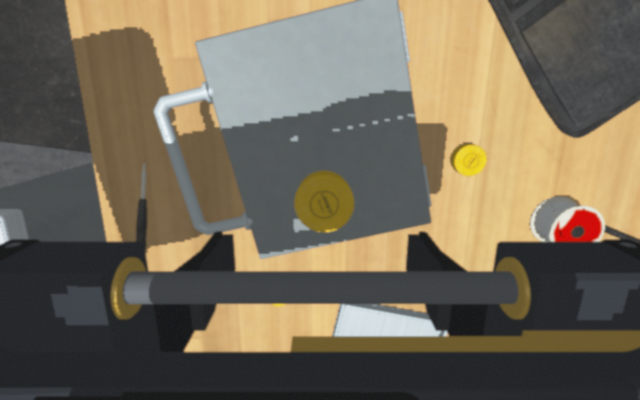

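The tin at (324,200) measures 47.4 mm across and is centred at (0.505, 0.209). I'll descend onto it and then close.

{"name": "step_arm", "arguments": {"targets": [{"dx": -0.001, "dy": 0.0035, "dz": 0.03, "rx": 0, "ry": 0, "rz": 0}, {"dx": -0.001, "dy": 0.0035, "dz": 0.06, "rx": 0, "ry": 0, "rz": 0}, {"dx": -0.001, "dy": 0.0035, "dz": 0.075, "rx": 0, "ry": 0, "rz": 0}, {"dx": -0.001, "dy": 0.0035, "dz": 0.081, "rx": 0, "ry": 0, "rz": 0}, {"dx": -0.001, "dy": 0.0035, "dz": 0.081, "rx": 0, "ry": 0, "rz": 0}]}}

```text
time: 1.5
position: [0.5052, 0.2097, 0.1078]
tool_rot: [0.706, 0.708, -0.002, -0.001]
ft_force: [-0.5, -0.2, 1.4]
grip_width: 0.0865
```

{"name": "step_arm", "arguments": {"targets": [{"dx": 0, "dy": 0, "dz": 0, "rx": 0, "ry": 0, "rz": 0}, {"dx": 0, "dy": 0, "dz": 0, "rx": 0, "ry": 0, "rz": 0}, {"dx": 0, "dy": 0, "dz": 0, "rx": 0, "ry": 0, "rz": 0}, {"dx": 0, "dy": 0, "dz": 0, "rx": 0, "ry": 0, "rz": 0}, {"dx": 0, "dy": 0, "dz": 0, "rx": 0, "ry": 0, "rz": 0}], "gripper": 0.3, "force": 20}}

```text
time: 2.12
position: [0.5052, 0.2098, 0.1079]
tool_rot: [0.706, 0.708, -0.002, -0.001]
ft_force: [-0.1, 0.8, -0.1]
grip_width: 0.0447
```

{"name": "step_arm", "arguments": {"targets": [{"dx": 0, "dy": 0, "dz": 0, "rx": 0, "ry": 0, "rz": 0}, {"dx": 0, "dy": 0, "dz": 0, "rx": 0, "ry": 0, "rz": 0}, {"dx": 0, "dy": 0, "dz": -0.01, "rx": 0, "ry": 0, "rz": 0}, {"dx": 0, "dy": 0, "dz": -0.025, "rx": 0, "ry": 0, "rz": 0}, {"dx": 0, "dy": 0, "dz": -0.04, "rx": 0, "ry": 0, "rz": 0}]}}

```text
time: 2.75
position: [0.5058, 0.2099, 0.1494]
tool_rot: [0.706, 0.708, -0.001, -0.001]
ft_force: [-0.2, -0.4, 0.4]
grip_width: 0.0263
```

Run:
```python
from h import *
from rig import viewer,telemetry
np.set_printoptions(precision=4,suppress=True)
o=telemetry.get_obs();print(o["position"],o["grip_width"])
for n in("side","scene"):
    c=viewer.camera(n); u,v=proj(c,o["position"])[0].astype(int);im=c["img"][max(v-60,0):v+60,u-80:u+80]
    cv2.imwrite(f"pics/{n}3.png",cv2.resize(im,None,fx=4,fy=4))
```

```text
[0.5058 0.2099 0.1494] 0.02627762705298538
```

View pics/side3.png

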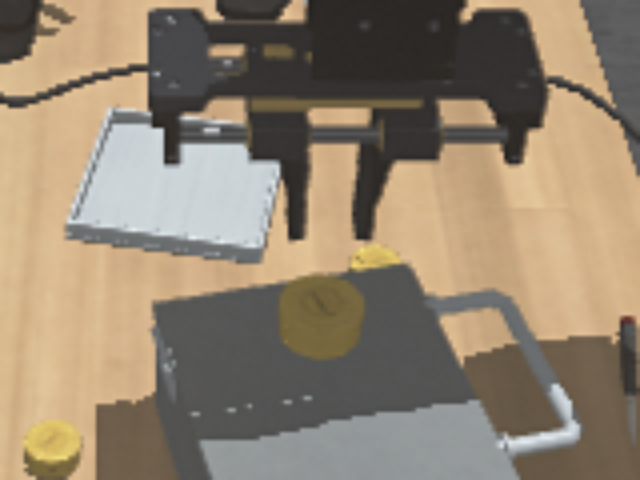

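View pics/scene3.png

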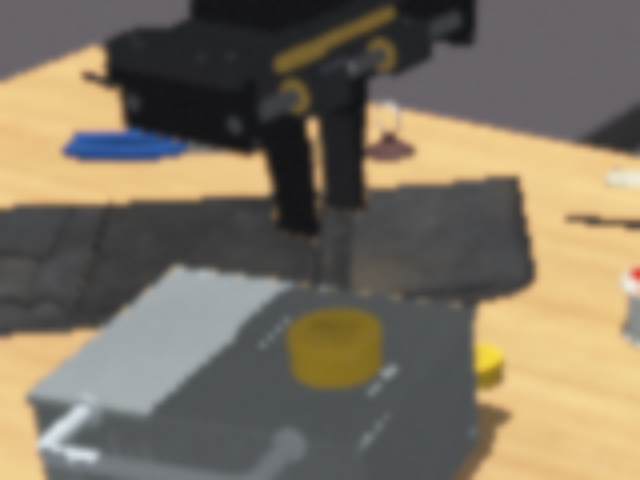

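The fingers closed to 26 mm and the tin is still on the lid, at (320,315) in the side crop, so I missed it. The fingertips look higher than expected, so I'll measure their real height.

Run:
```python
from h import *
from rig import viewer,telemetry,robot
np.set_printoptions(precision=4,suppress=True)
o=telemetry.get_obs();T=o["position"];print(T,o["grip_width"],robot.tip_reach,o["q"])
for n in("side","scene"):
    c=viewer.camera(n);np.savez(f"{n}4.npz",**c); P=pts(c); d=c["depth"]>0
    m=d&(np.linalg.norm(P[...,:2]-T[:2],axis=-1)<.05)&(P[...,2]>.112)&(P[...,2]<T[2]+.05)
    q=P[m]; print(n,len(q),q.min(0),q.max(0))
    for z in np.arange(.112,.2,.008):
        s=q[(q[:,2]>z)&(q[:,2]<z+.008)]
        if len(s): print("%.3f"%z,len(s),s.min(0)[:2],s.max(0)[:2])
    m=d&(np.linalg.norm(P[...,:2]-[.505,.209],axis=-1)<.04)&(abs(P[...,2]-.105)<.005);print("tin",P[m].mean(0),cv2.minEnclosingCircle(P[m][:,:2].astype(np.float32)))
```

```text
[0.5071 0.2102 0.1505] 0.026369633110047124 0.019 [0.189  0.5068 1.6861 0.0006 0.9478 0.1847]
side 165 [0.4805 0.1998 0.1602] [0.5293 0.2253 0.2004]
0.160 25 [0.484  0.2008] [0.5274 0.2234]
0.168 39 [0.4841 0.2079] [0.5275 0.2234]
0.176 26 [0.4852 0.205 ] [0.5264 0.2229]
0.184 36 [0.4819 0.1998] [0.5291 0.2253]
0.192 37 [0.4805 0.2121] [0.5293 0.2244]
tin [0.5041 0.2124 0.1048] ((0.5031482577323914, 0.20950691401958466), 0.02524762600660324)
scene 434 [0.4782 0.1972 0.1595] [0.5281 0.2219 0.2004]
0.152 3 [0.4854 0.1992] [0.5219 0.2057]
0.160 86 [0.4814 0.1974] [0.5271 0.2215]
0.168 82 [0.4811 0.1978] [0.5252 0.2216]
0.176 86 [0.4811 0.1976] [0.526  0.2206]
0.184 86 [0.4799 0.1972] [0.5274 0.2217]
0.192 87 [0.4787 0.1974] [0.5281 0.2219]
tin [0.5007 0.2054 0.1039] ((0.5026340484619141, 0.2069443017244339), 0.024116098880767822)
```

Run:
```python
from h import *
np.set_printoptions(precision=4,suppress=True)
T=np.array([.6242,.0001,.2102])
for n in("side0","scene0"):
    c=load(n);P=pts(c);d=c["depth"]>0
    m=d&(abs(P[...,0]-T[0])<.09)&(abs(P[...,1]-T[1])<.04)&(P[...,2]>.14)&(P[...,2]<T[2]+.06)
    q=P[m]
    for s in(-1,1):
        r=q[(q[:,0]-T[0])*s>0.02]; print(n,s,len(r),"zmin sorted",np.sort(r[:,2])[:8]); t=r[r[:,2]<r[:,2].min()+.03]; print(t.min(0),t.max(0))
T=np.array([.507,.210,.1505])
for n in("side4","scene4"):
    c=load(n);P=pts(c);d=c["depth"]>0
    m=d&(abs(P[...,0]-T[0])<.09)&(abs(P[...,1]-T[1])<.04)&(P[...,2]>.12)&(P[...,2]<T[2]+.03); print(n,np.sort(P[m][:,2])[:8], np.median(P[m][:,1]))
```

```text
side0 -1 92 zmin sorted [0.2221 0.2223 0.2227 0.2232 0.2238 0.224  0.2248 0.2248]
[0.5691 0.007  0.2221] [0.5784 0.0142 0.2518]
side0 1 106 zmin sorted [0.2194 0.2204 0.2206 0.2211 0.2228 0.2234 0.2239 0.2243]
[ 0.6662 -0.0049  0.2194] [0.6756 0.0141 0.2493]
scene0 -1 343 zmin sorted [0.2198 0.2204 0.2207 0.2207 0.2211 0.2214 0.2215 0.2216]
[ 0.5672 -0.0115  0.2198] [0.5812 0.0119 0.2497]
scene0 1 289 zmin sorted [0.2197 0.2198 0.2202 0.2202 0.2203 0.2205 0.2207 0.2211]
[ 0.6639 -0.0112  0.2197] [0.6771 0.0099 0.2494]
side4 [0.1602 0.1609 0.1611 0.1613 0.1614 0.1617 0.1621 0.1623] 0.2204101664755796
scene4 [0.1595 0.1597 0.1599 0.1603 0.1604 0.1604 0.1606 0.1607] 0.2066187803027706
```

In both poses and both cameras the fingertips sit 9–10 mm above the reported TCP, not 19 mm below it. The effective tip height is therefore reported z + 0.0095, and I'll use that from here on. I'll open and retry lower.

{"name": "step_arm", "arguments": {"targets": [{"dx": 0, "dy": 0, "dz": 0, "rx": 0, "ry": 0, "rz": 0}, {"dx": 0, "dy": 0, "dz": 0, "rx": 0, "ry": 0, "rz": 0}, {"dx": -0.001, "dy": -0.002, "dz": 0, "rx": 0, "ry": 0, "rz": 0}, {"dx": -0.001, "dy": -0.002, "dz": 0.01, "rx": 0, "ry": 0, "rz": 0}, {"dx": -0.001, "dy": -0.002, "dz": 0.02, "rx": 0, "ry": 0, "rz": 0}], "gripper": 1}}

```text
time: 3.58
position: [0.5034, 0.2088, 0.1278]
tool_rot: [0.706, 0.708, -0.001, -0.001]
ft_force: [0.2, -0.5, -0.1]
grip_width: 0.0686
```

{"name": "step_arm", "arguments": {"targets": [{"dx": 0, "dy": 0, "dz": 0.015, "rx": 0, "ry": 0, "rz": 0}, {"dx": 0, "dy": 0, "dz": 0.03, "rx": 0, "ry": 0, "rz": 0}, {"dx": 0, "dy": 0, "dz": 0.042, "rx": 0, "ry": 0, "rz": 0}, {"dx": 0, "dy": 0, "dz": 0.049, "rx": 0, "ry": 0, "rz": 0}, {"dx": 0, "dy": 0, "dz": 0.049, "rx": 0, "ry": 0, "rz": 0}]}}

```text
time: 4.2
position: [0.5029, 0.2087, 0.0782]
tool_rot: [0.706, 0.708, -0.002, -0.001]
ft_force: [-0.3, 0.9, 0.7]
grip_width: 0.0868
```

Run:
```python
from h import *
from rig import viewer,telemetry
o=telemetry.get_obs();print(o["position"],o["grip_width"],o["ft_force"])
for n in("side","scene"):
    c=viewer.camera(n); u,v=proj(c,o["position"])[0].astype(int);im=c["img"][max(v-60,0):v+60,u-80:u+80]
    cv2.imwrite(f"pics/{n}5.png",cv2.resize(im,None,fx=4,fy=4))
    P=pts(c);T=o["position"];m=(c["depth"]>0)&(abs(P[...,1]-T[1])<.012)&(abs(abs(P[...,0]-T[0])-.052)<.006)&(P[...,2]>.086)&(P[...,2]<.13);print(n,np.sort(P[m][:,2])[:6])
```

```text
[0.50292136 0.20869621 0.07820048] 0.08675794648934897 [-0.31361311  0.88415567  0.69515902]
side [0.08689929 0.08869023 0.09012479 0.09144471 0.09159545 0.09302415]
scene [0.08947903 0.08980079 0.09013508 0.09069925 0.09082619 0.09125671]
```

View pics/side5.png

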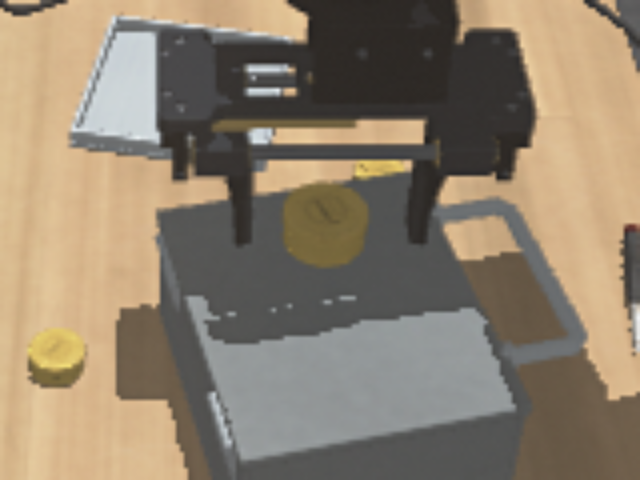

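View pics/scene5.png

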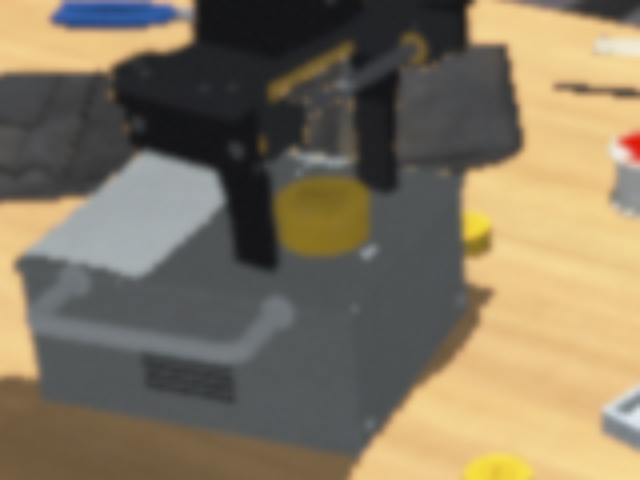

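The tin, at (325,225) in the side crop, stands between the two fingers, with the tips just above the lid. I'll close on it.

{"name": "step_arm", "arguments": {"targets": [{"dx": 0, "dy": 0, "dz": 0, "rx": 0, "ry": 0, "rz": 0}, {"dx": 0, "dy": 0, "dz": 0, "rx": 0, "ry": 0, "rz": 0}, {"dx": 0, "dy": 0, "dz": 0, "rx": 0, "ry": 0, "rz": 0}, {"dx": 0, "dy": 0, "dz": 0, "rx": 0, "ry": 0, "rz": 0}, {"dx": 0, "dy": 0, "dz": 0, "rx": 0, "ry": 0, "rz": 0}], "gripper": 0.3, "force": 20}}

```text
time: 4.92
position: [0.5037, 0.2088, 0.0791]
tool_rot: [0.706, 0.708, -0.001, -0.001]
ft_force: [0.1, -0.5, 0.2]
grip_width: 0.0467
```

{"name": "step_arm", "arguments": {"targets": [{"dx": 0, "dy": 0, "dz": 0, "rx": 0, "ry": 0, "rz": 0}, {"dx": 0, "dy": 0, "dz": 0, "rx": 0, "ry": 0, "rz": 0}, {"dx": 0, "dy": 0, "dz": -0.003, "rx": 0, "ry": 0, "rz": 0}, {"dx": 0, "dy": 0, "dz": -0.006, "rx": 0, "ry": 0, "rz": 0}, {"dx": 0, "dy": 0, "dz": -0.01, "rx": 0, "ry": 0, "rz": 0}]}}

```text
time: 5.55
position: [0.5036, 0.2088, 0.0893]
tool_rot: [0.706, 0.708, -0.001, -0.001]
ft_force: [-0.2, -0.5, 0.3]
grip_width: 0.047
```

Run:
```python
from h import *
from rig import viewer,telemetry
o=telemetry.get_obs();print(o["position"],o["grip_width"],o["ft_force"])
for n in("side",):
    c=viewer.camera(n); u,v=proj(c,o["position"])[0].astype(int);im=c["img"][max(v-60,0):v+60,u-80:u+80]
    cv2.imwrite(f"pics/{n}6.png",cv2.resize(im,None,fx=4,fy=4))
    P=pts(c);hsv=cv2.cvtColor(c["img"],cv2.COLOR_BGR2HSV);m=(cv2.inRange(hsv,(14,110,50),(34,255,255))>0)&(P[...,2]>.086)&(P[...,2]<.14)&(abs(P[...,1]-.209)<.04)&(abs(P[...,0]-.503)<.04);q=P[m];print(len(q),q.min(0),q.max(0))
```

```text
[0.50364269 0.20883774 0.08930738] 0.04696101664916196 [-0.19537666 -0.47752634  0.27304606]
360 [0.4800463  0.18607588 0.09182762] [0.52463009 0.2346831  0.11834195]
```

View pics/side6.png

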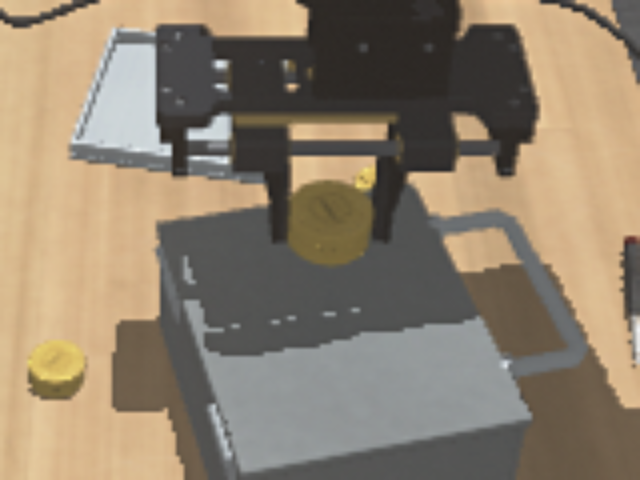

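The tin is held: width 47.0 mm, top risen to ≈0.117. I'll carry it to the dish.

{"name": "step_arm", "arguments": {"targets": [{"dx": 0, "dy": 0, "dz": -0.03, "rx": 0, "ry": 0, "rz": 0}, {"dx": -0.03, "dy": 0.01, "dz": -0.05, "rx": 0, "ry": 0, "rz": 0}, {"dx": -0.08, "dy": 0.025, "dz": -0.05, "rx": 0, "ry": 0, "rz": 0}, {"dx": -0.13, "dy": 0.042, "dz": -0.05, "rx": 0, "ry": 0, "rz": 0}, {"dx": -0.175, "dy": 0.056, "dz": -0.045, "rx": 0, "ry": 0, "rz": 0}]}}

```text
time: 6.22
position: [0.5619, 0.0324, 0.1354]
tool_rot: [0.706, 0.708, 0.0, 0.0]
ft_force: [0.0, -0.3, -1.1]
grip_width: 0.0466
```

Run:
```python
from h import *
from rig import viewer,telemetry
np.set_printoptions(precision=4,suppress=True)
c=viewer.camera("wrist");o=telemetry.get_obs();print(o["position"],o["tool_rot"],o["grip_width"]);cv2.imwrite("pics/w7.png",c["img"]);np.savez("w7.npz",**c)
```

```text
[0.5644 0.0267 0.1348] [ 0.7068  0.7074 -0.0004  0.0026] 0.046555919300743424
```

View pics/w7.png

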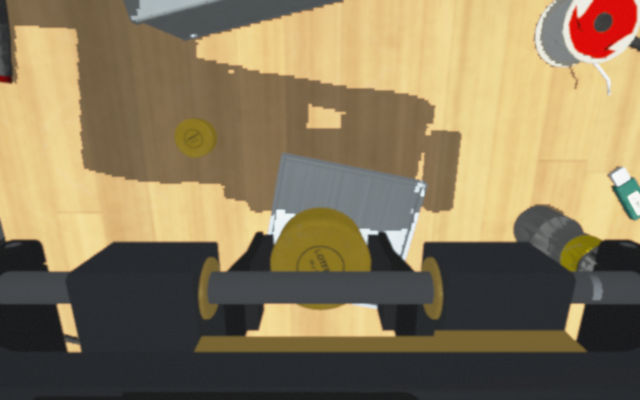

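The tin is still held at (320,260), with the dish below it (far corners at (284,155) and (425,184)). I'll centre over the dish and go down.

{"name": "step_arm", "arguments": {"targets": [{"dx": -0.042, "dy": 0.0125, "dz": 0, "rx": 0, "ry": 0, "rz": 0}, {"dx": -0.042, "dy": 0.0125, "dz": 0.025, "rx": 0, "ry": 0, "rz": 0}, {"dx": -0.042, "dy": 0.0125, "dz": 0.055, "rx": 0, "ry": 0, "rz": 0}, {"dx": -0.042, "dy": 0.0125, "dz": 0.08, "rx": 0, "ry": 0, "rz": 0}, {"dx": -0.042, "dy": 0.0125, "dz": 0.1, "rx": 0, "ry": 0, "rz": 0}]}}

```text
time: 6.9
position: [0.5768, -0.0155, 0.034]
tool_rot: [0.707, 0.707, -0.001, 0.002]
ft_force: [0.4, -0.5, -0.6]
grip_width: 0.0462
```

Run:
```python
from h import *
from rig import viewer,telemetry
np.set_printoptions(precision=4,suppress=True)
c=viewer.camera("side");o=telemetry.get_obs();T=o["position"];print(T,o["tool_rot"],o["grip_width"])
u,v=proj(c,T)[0].astype(int);cv2.imwrite("pics/s8.png",cv2.resize(c["img"][v-60:v+60,u-80:u+80],None,fx=4,fy=4))
P=pts(c);hsv=cv2.cvtColor(c["img"],cv2.COLOR_BGR2HSV);m=(cv2.inRange(hsv,(14,110,50),(34,255,255))>0)&(P[...,2]>.005)&(P[...,2]<.07)&(np.linalg.norm(P[...,:2]-T[:2],axis=-1)<.04);q=P[m];print(len(q),q.min(0),q.max(0))
```

```text
[ 0.5753 -0.0153  0.0318] [ 0.7069  0.7073 -0.0017  0.0005] 0.04666133092149402
233 [ 0.5541 -0.036   0.038 ] [0.5964 0.0095 0.0636]
```

View pics/s8.png

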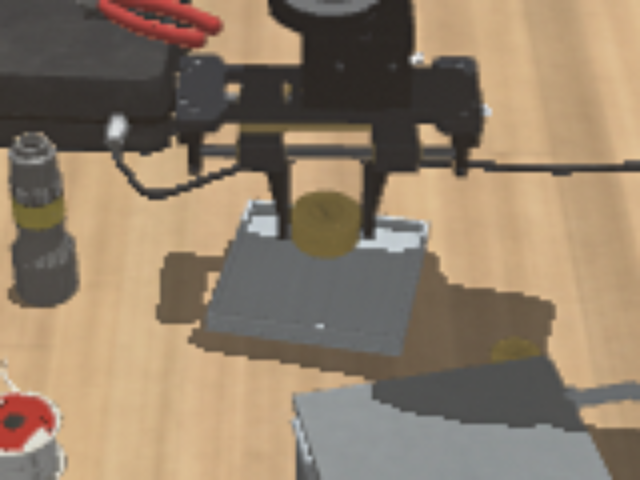

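The tin is above the dish floor and clear of the torch. I'll go down slowly.

{"name": "step_arm", "arguments": {"targets": [{"dx": 0, "dy": 0, "dz": 0.012, "rx": 0, "ry": 0, "rz": 0}, {"dx": 0, "dy": 0, "dz": 0.02, "rx": 0, "ry": 0, "rz": 0}, {"dx": 0, "dy": 0, "dz": 0.025, "rx": 0, "ry": 0, "rz": 0}, {"dx": 0, "dy": 0, "dz": 0.028, "rx": 0, "ry": 0, "rz": 0}, {"dx": 0, "dy": 0, "dz": 0.029, "rx": 0, "ry": 0, "rz": 0}]}}

```text
time: 7.58
position: [0.5754, -0.0154, 0.0029]
tool_rot: [0.707, 0.707, -0.002, 0.001]
ft_force: [0.2, 0.7, -0.4]
grip_width: 0.0464
```

{"name": "step_arm", "arguments": {"targets": [{"dx": 0, "dy": 0, "dz": 0.001, "rx": 0, "ry": 0, "rz": 0}, {"dx": 0, "dy": 0, "dz": 0.001, "rx": 0, "ry": 0, "rz": 0}, {"dx": 0, "dy": 0, "dz": 0.002, "rx": 0, "ry": 0, "rz": 0}, {"dx": 0, "dy": 0, "dz": 0.002, "rx": 0, "ry": 0, "rz": 0}, {"dx": 0, "dy": 0, "dz": 0.002, "rx": 0, "ry": 0, "rz": 0}]}}

```text
time: 8.2
position: [0.5754, -0.0154, 0.001]
tool_rot: [0.707, 0.707, -0.002, 0.001]
ft_force: [0.5, -0.6, -0.0]
grip_width: 0.0467
```

{"name": "step_arm", "arguments": {"targets": [{"dx": 0, "dy": 0, "dz": 0.0005, "rx": 0, "ry": 0, "rz": 0}, {"dx": 0, "dy": 0, "dz": 0.001, "rx": 0, "ry": 0, "rz": 0}, {"dx": 0, "dy": 0, "dz": 0.0015, "rx": 0, "ry": 0, "rz": 0}, {"dx": 0, "dy": 0, "dz": 0.002, "rx": 0, "ry": 0, "rz": 0}, {"dx": 0, "dy": 0, "dz": 0.002, "rx": 0, "ry": 0, "rz": 0}]}}

```text
time: 8.82
position: [0.5755, -0.0154, 0.0001]
tool_rot: [0.707, 0.707, -0.002, 0.001]
ft_force: [-0.6, -0.5, 8.6]
grip_width: 0.0468
```

Run:
```python
from h import *
from rig import viewer,telemetry
np.set_printoptions(precision=4,suppress=True)
o=telemetry.get_obs();T=o["position"];print(T,o["ft_force"],o["grip_width"])
for n in("side","scene"):
    c=viewer.camera(n)
    P=pts(c);hsv=cv2.cvtColor(c["img"],cv2.COLOR_BGR2HSV);m=(cv2.inRange(hsv,(14,110,50),(34,255,255))>0)&(P[...,2]>.005)&(P[...,2]<.07)&(np.linalg.norm(P[...,:2]-T[:2],axis=-1)<.04);q=P[m];print(len(q),q.min(0),q.max(0), np.percentile(q[:,2],90))
```

```text
[ 0.5755 -0.0154  0.0001] [-0.6252 -0.4976  8.6199] 0.046798317930151455
216 [ 0.5531 -0.0389  0.0053] [0.5963 0.0111 0.0297] 0.027532509817908866
241 [ 0.5433 -0.0402  0.0052] [ 0.6008 -0.0076  0.0388] 0.02605441734384141
```

Contact shows as 8.6 N upward, and the tin top is at .027 (= 4+23 mm). I'll release partway so the fingers don't hit the dish walls, then rise.

{"name": "step_arm", "arguments": {"targets": [{"dx": 0, "dy": 0, "dz": 0, "rx": 0, "ry": 0, "rz": 0}, {"dx": 0, "dy": 0, "dz": 0, "rx": 0, "ry": 0, "rz": 0}, {"dx": 0, "dy": 0, "dz": 0, "rx": 0, "ry": 0, "rz": 0}, {"dx": 0, "dy": 0, "dz": -0.015, "rx": 0, "ry": 0, "rz": 0}, {"dx": 0, "dy": 0, "dz": -0.04, "rx": 0, "ry": 0, "rz": 0}], "gripper": 0.7}}

```text
time: 9.55
position: [0.5749, -0.0151, 0.0403]
tool_rot: [0.707, 0.707, -0.002, 0.0]
ft_force: [-0.1, 0.2, 0.4]
grip_width: 0.0609
```

{"name": "step_arm", "arguments": {"targets": [{"dx": 0, "dy": 0, "dz": -0.04, "rx": 0, "ry": 0, "rz": 0}, {"dx": 0, "dy": 0, "dz": -0.08, "rx": 0, "ry": 0, "rz": 0}, {"dx": 0, "dy": 0, "dz": -0.12, "rx": 0, "ry": 0, "rz": 0}, {"dx": 0, "dy": 0, "dz": -0.15, "rx": 0, "ry": 0, "rz": 0}, {"dx": 0, "dy": 0, "dz": -0.15, "rx": 0, "ry": 0, "rz": 0}]}}

```text
time: 10.18
position: [0.5772, -0.015, 0.1938]
tool_rot: [0.707, 0.707, -0.0, 0.003]
ft_force: [-1.4, 0.7, -0.9]
grip_width: 0.0615
```

Run:
```python
from h import *
from rig import viewer,telemetry
np.set_printoptions(precision=4,suppress=True)
o=telemetry.get_obs();T=o["position"];print(T,o["ft_force"],o["grip_width"])
for n in("side","wrist"):
    c=viewer.camera(n);cv2.imwrite(f"pics/{n}9.png",c["img"])
    P=pts(c);hsv=cv2.cvtColor(c["img"],cv2.COLOR_BGR2HSV);m=(cv2.inRange(hsv,(14,110,50),(34,255,255))>0)&(P[...,2]>.022)&(P[...,2]<.07)&(np.linalg.norm(P[...,:2]-T[:2],axis=-1)<.06);q=P[m];print(len(q),q.min(0),q.max(0), np.percentile(q[:,2],90),cv2.minEnclosingCircle(q[:,:2].astype(np.float32)))
```

```text
[ 0.5772 -0.015   0.1938] [-1.4296  0.6986 -0.9353] 0.06148312083714362
138 [ 0.5534 -0.0309  0.0227] [0.5936 0.0093 0.03  ] 0.027836565629797177 ((0.574964702129364, -0.012385120615363121), 0.022826991975307465)
1633 [ 0.5525 -0.0376  0.0223] [0.5975 0.0075 0.028 ] 0.026617405743857084 ((0.5751296281814575, -0.015142100863158703), 0.02318611741065979)
```

View pics/side9.png

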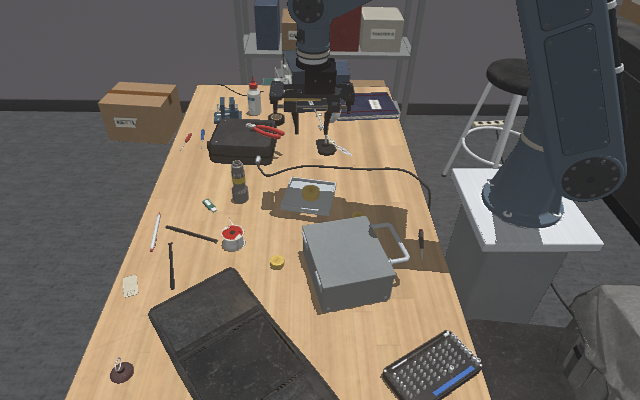

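The tin stands upright in the dish at (0.575, −0.015), let go, at about (312,192) in the side picture. Next I'll go to the bar, turning the jaws to the box yaw and narrowing the opening so one finger fits between bar and lid.

{"name": "step_arm", "arguments": {"targets": [{"dx": 0.04, "dy": -0.03, "dz": 0, "rx": 0, "ry": 0, "rz": -2}, {"dx": 0.08, "dy": -0.06, "dz": 0, "rx": 0, "ry": 0, "rz": -5}, {"dx": 0.12, "dy": -0.09, "dz": 0, "rx": 0, "ry": 0, "rz": -8}, {"dx": 0.16, "dy": -0.12, "dz": 0, "rx": 0, "ry": 0, "rz": -11}, {"dx": 0.19, "dy": -0.14, "dz": 0, "rx": 0, "ry": 0, "rz": -13.4}], "gripper": 0.38}}

```text
time: 10.9
position: [0.4315, 0.1764, 0.1887]
tool_rot: [0.619, 0.786, -0.004, -0.002]
ft_force: [0.7, -0.8, -0.6]
grip_width: 0.0337
```

```bash
cat > bar.py <<'E'
from h import *
from rig import viewer,telemetry
import sys
from scipy.spatial.transform import Rotation as Ro
np.set_printoptions(precision=4,suppress=True)
o=telemetry.get_obs();T=o["position"];R=Ro.from_quat(o["tool_rot"]).as_matrix();print("T",T,"toolx",R[:,0],"tooly",R[:,1],o["grip_width"])
c=viewer.camera("wrist");cv2.imwrite(f"pics/{sys.argv[1]}.png",c["img"])
P=pts(c);ang=np.deg2rad(13.4);ex=np.array([np.cos(ang),np.sin(ang)]);ey=np.array([-ex[1],ex[0]])
s=P[...,:2]@ex;t=P[...,:2]@ey
m=(c["depth"]>0)&(P[...,2]>.076)&(P[...,2]<.09)&(s>.41)&(s<.445)&(t>.06)&(t<.21)
q=P[m];print(len(q),"s",s[m].min(),np.median(s[m]),s[m].max(),"t",t[m].min(),t[m].max(),"z",q[:,2].max() if len(q) else 0)
if len(q):
    print("slope",np.polyfit(t[m],s[m],1)[0]); w=ex*np.median(s[m])+ey*.135; d=np.r_[w,T[2]]-T; print("bar mid",w,"tool shift",R.T@d)
E
python3 bar.py w10
```

```text
T [0.4315 0.1764 0.1887] toolx [-0.2346  0.9721 -0.0016] tooly [ 0.9721  0.2346 -0.0084] 0.03366045780351704
2234 s 0.42379575440359396 0.43051652199113344 0.4447506058895737 t 0.07383913272085679 0.1931173902817113 z 0.08557921246694611
slope 0.008305967937081035
bar mid [0.3875 0.2311] tool shift [ 0.0635 -0.0299  0.0001]
```

View pics/w10.png

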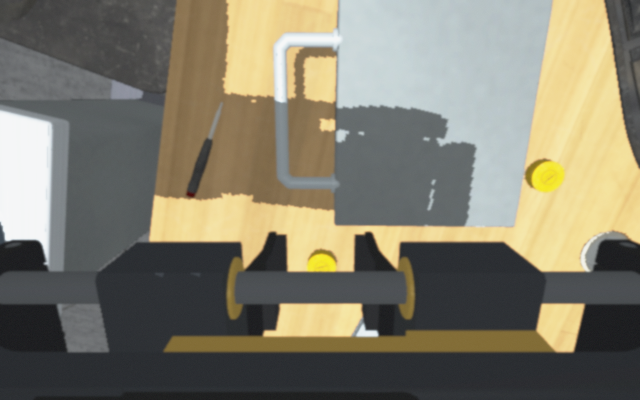

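The bar shows vertical at column ≈282, rows 40–185, so it's parallel to the pads and the yaw is right. I'll move above it and start down.

{"name": "step_arm", "arguments": {"targets": [{"dx": 0.02, "dy": -0.01, "dz": 0, "rx": 0, "ry": 0, "rz": 0}, {"dx": 0.042, "dy": -0.022, "dz": 0, "rx": 0, "ry": 0, "rz": 0}, {"dx": 0.0625, "dy": -0.0325, "dz": 0.01, "rx": 0, "ry": 0, "rz": 0}, {"dx": 0.0625, "dy": -0.0325, "dz": 0.04, "rx": 0, "ry": 0, "rz": 0}, {"dx": 0.0625, "dy": -0.0325, "dz": 0.06, "rx": 0, "ry": 0, "rz": 0}]}}

```text
time: 11.58
position: [0.3795, 0.2315, 0.127]
tool_rot: [0.617, 0.787, -0.006, -0.005]
ft_force: [0.4, -0.2, 0.5]
grip_width: 0.0333
```

```bash
python3 bar.py w11
python3 - <<'E'
from h import *
from rig import viewer
for n in("side","scene"):
    c=viewer.camera(n);u,v=proj(c,[.386,.23,.09])[0].astype(int);x=max(u-80,0);cv2.imwrite(f"pics/{n}11.png",cv2.resize(c["img"][v-60:v+60,x:x+160],None,fx=4,fy=4))
E
```

```text
T [0.3795 0.2315 0.127 ] toolx [-0.2376  0.9714  0.0008] tooly [ 0.9713  0.2376 -0.0153] 0.033337199368869516
2306 s 0.42378509528981434 0.4295410206049389 0.4449191659033361 t 0.09648010106335603 0.1930354991262415 z 0.08533149801233023
slope 0.0674885381527847
bar mid [0.3866 0.2309] tool shift [-0.0022  0.0067 -0.0001]
```

View pics/w11.png

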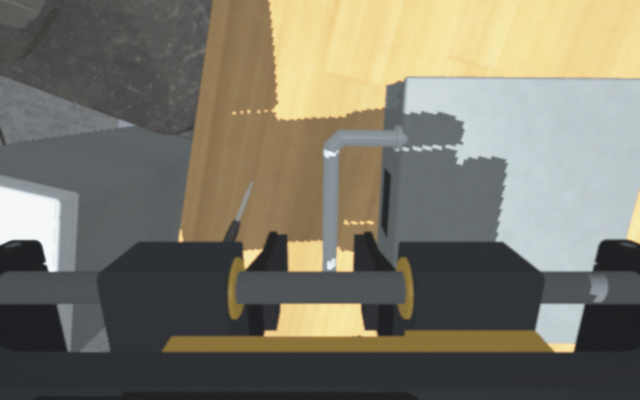

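View pics/side11.png

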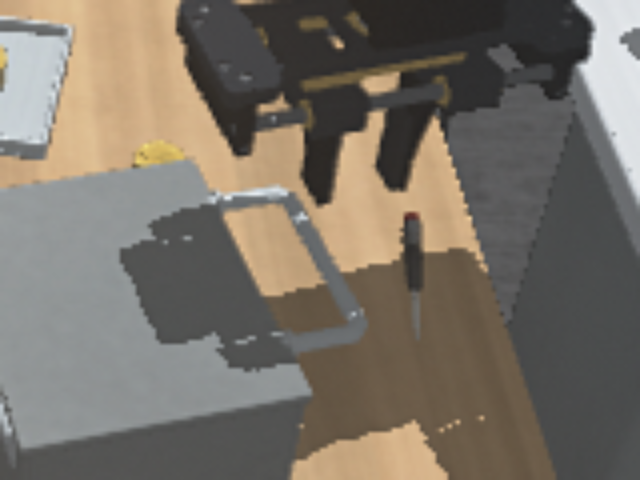

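View pics/scene11.png

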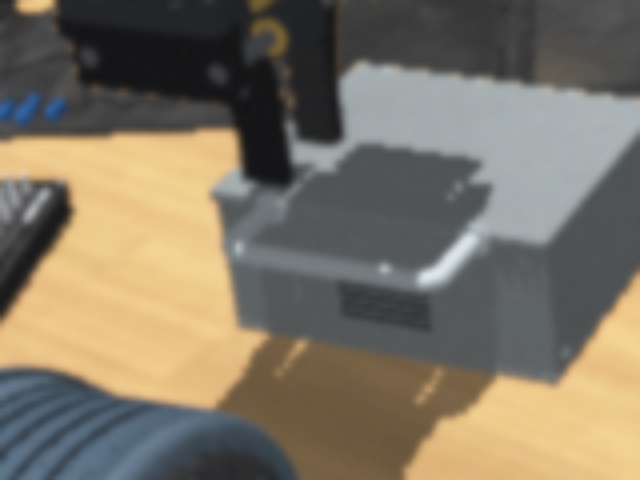

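The bar is at column ≈330, between the fingers but about 6 mm off centre. I'll correct that and go down around it.

{"name": "step_arm", "arguments": {"targets": [{"dx": -0.003, "dy": 0.006, "dz": 0, "rx": 0, "ry": 0, "rz": 0}, {"dx": -0.003, "dy": 0.006, "dz": 0, "rx": 0, "ry": 0, "rz": 0}, {"dx": -0.003, "dy": 0.006, "dz": 0.008, "rx": 0, "ry": 0, "rz": 0}, {"dx": -0.003, "dy": 0.006, "dz": 0.016, "rx": 0, "ry": 0, "rz": 0}, {"dx": -0.003, "dy": 0.006, "dz": 0.025, "rx": 0, "ry": 0, "rz": 0}]}}

```text
time: 12.35
position: [0.3856, 0.2295, 0.1018]
tool_rot: [0.618, 0.786, -0.006, -0.005]
ft_force: [-0.9, 0.1, 0.5]
grip_width: 0.0328
```

```bash
python3 bar.py w12
```

```text
T [0.3856 0.2295 0.1018] toolx [-0.2367  0.9716  0.0008] tooly [ 0.9714  0.2367 -0.0168] 0.032812628052685804
3028 s 0.4241929156082855 0.4303593296315291 0.4449974552187419 t 0.07416014649079793 0.19306564122110947 z 0.08490648025136115
slope -0.0012101966310213953
bar mid [0.3874 0.2311] tool shift [ 0.0011  0.0021 -0.    ]
```

View pics/w12.png

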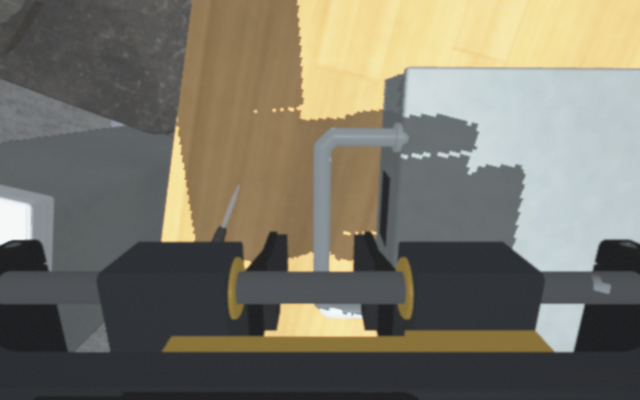

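The bar is centred at column ≈321. I'll go down the rest of the way.

{"name": "step_arm", "arguments": {"targets": [{"dx": 0, "dy": 0, "dz": 0.012, "rx": 0, "ry": 0, "rz": 0}, {"dx": 0, "dy": 0, "dz": 0.024, "rx": 0, "ry": 0, "rz": 0}, {"dx": 0, "dy": 0, "dz": 0.036, "rx": 0, "ry": 0, "rz": 0}, {"dx": 0, "dy": 0, "dz": 0.048, "rx": 0, "ry": 0, "rz": 0}, {"dx": 0, "dy": 0, "dz": 0.048, "rx": 0, "ry": 0, "rz": 0}]}}

```text
time: 13.02
position: [0.3832, 0.2288, 0.0518]
tool_rot: [0.618, 0.786, -0.008, -0.007]
ft_force: [-0.1, -0.7, 0.0]
grip_width: 0.0328
```

{"name": "step_arm", "arguments": {"targets": [{"dx": 0, "dy": 0, "dz": 0, "rx": 0, "ry": 0, "rz": 0}, {"dx": 0, "dy": 0, "dz": 0, "rx": 0, "ry": 0, "rz": 0}, {"dx": 0, "dy": 0, "dz": 0, "rx": 0, "ry": 0, "rz": 0}, {"dx": 0, "dy": 0, "dz": 0, "rx": 0, "ry": 0, "rz": 0}, {"dx": 0, "dy": 0, "dz": 0, "rx": 0, "ry": 0, "rz": 0}], "gripper": 0, "force": 15}}

```text
time: 13.65
position: [0.3854, 0.2294, 0.0522]
tool_rot: [0.618, 0.786, -0.006, -0.006]
ft_force: [4.4, 1.4, -1.3]
grip_width: 0.0093
```

```bash
python3 bar.py w13;python3 - <<'E'
from h import *
from rig import viewer
for n in("side","scene"):
    c=viewer.camera(n);u,v=proj(c,[.386,.23,.09])[0].astype(int);x=max(u-80,0);cv2.imwrite(f"pics/{n}13.png",cv2.resize(c["img"][v-60:v+60,x:x+160],None,fx=4,fy=4))
E
```

```text
T [0.3854 0.2294 0.0522] toolx [-0.2364  0.9717  0.0008] tooly [ 0.9715  0.2364 -0.0169] 0.009305656101455631
4772 s 0.4144010366092276 0.4299625232018989 0.44499940141213307 t 0.09655534553325731 0.19314263107762278 z 0.08997188759427951
slope 0.07767331819629426
bar mid [0.387 0.231] tool shift [ 0.0011  0.0019 -0.    ]
```

View pics/side13.png

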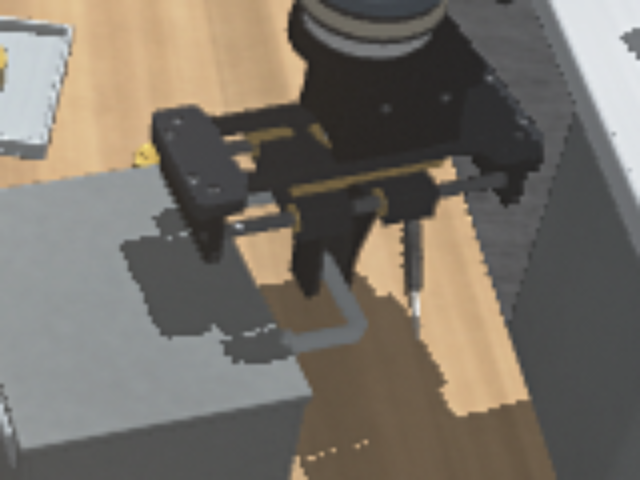

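View pics/scene13.png

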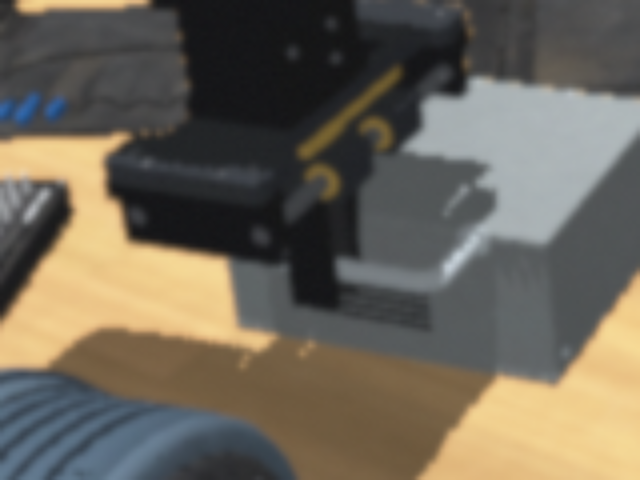

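The bar is gripped (9.3 mm width). I'll start along the hinge arc with 10° and check.

{"name": "step_arm", "arguments": {"targets": [{"dx": 0, "dy": 0, "dz": -0.0068, "rx": 0, "ry": 0, "rz": 0}, {"dx": 0, "dy": 0.001, "dz": -0.0136, "rx": 0, "ry": 0, "rz": 0}, {"dx": 0, "dy": 0.0015, "dz": -0.0204, "rx": 0, "ry": 0, "rz": 0}, {"dx": 0, "dy": 0.0025, "dz": -0.0271, "rx": 0, "ry": 0, "rz": 0}, {"dx": 0, "dy": 0.0037, "dz": -0.034, "rx": 0, "ry": 0, "rz": 0}]}}

```text
time: 14.42
position: [0.3892, 0.2303, 0.0865]
tool_rot: [0.618, 0.786, -0.007, -0.006]
ft_force: [3.2, 1.1, -2.2]
grip_width: 0.0095
```

```bash
cat > lid.py <<'E'
from h import *
from rig import viewer,telemetry
import sys
np.set_printoptions(precision=4,suppress=True)
o=telemetry.get_obs();T=o["position"];a=np.deg2rad(13.4);ex=np.array([np.cos(a),np.sin(a)]);ey=np.array([-ex[1],ex[0]])
print(o["time"],T,"q",o["tool_rot"],"F",o["ft_force"],"w",o["grip_width"],"s,t",T[:2]@ex,T[:2]@ey)
# bar from tool: true tcp z = T+.0285
print("angle from tool", np.degrees(np.arctan2(T[2]+.0285-.077,.6225-T[:2]@ex)))
for n in("side","scene"):
    c=viewer.camera(n);P=pts(c);s=P[...,:2]@ex;t=P[...,:2]@ey
    u,v=proj(c,[.44,.24,.15])[0].astype(int);x=max(u-80,0);y=max(v-60,0);cv2.imwrite(f"pics/{n}{sys.argv[1]}.png",cv2.resize(c["img"][y:y+120,x:x+160],None,fx=4,fy=4))
    m=(c["depth"]>0)&(t>.175)&(t<.222)&(s>.475)&(s<.62)&(P[...,2]>.083 )&(P[...,2]<.3)
    if n=="scene": m=m&(P[...,2]>.083)
    if m.sum()>20:
        A=np.c_[.6225-s[m],np.ones(m.sum())];k=np.linalg.lstsq(A,P[...,2][m],rcond=None)[0];print(n,m.sum(),"lid deg",np.degrees(np.arctan(k[0])),"z at hinge",k[1])
E
python3 lid.py 14
```

```text
14.425 [0.3892 0.2303 0.0865] q [ 0.6178  0.7863 -0.0068 -0.0058] F [ 3.196   1.0839 -2.186 ] w 0.009481479270080318 s,t 0.431934921101554 0.1338080980623118
angle from tool 11.263515927771964
side 1346 lid deg 10.26822965784293 z at hinge 0.08297937284697908
scene 72 lid deg 10.38382229616699 z at hinge 0.08218656344867012
```

View pics/side14.png

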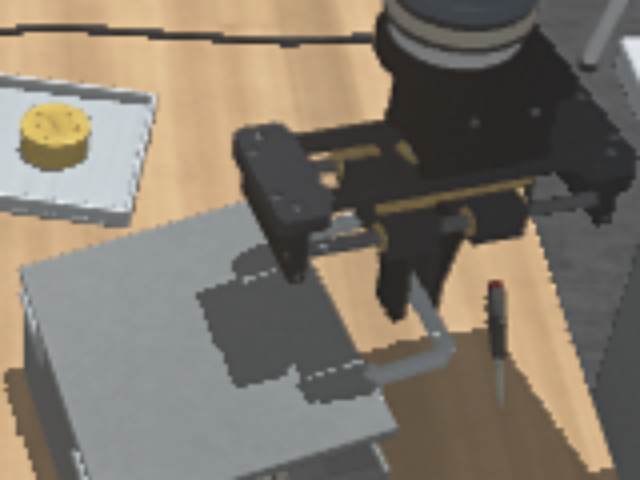

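The lid is at ≈10.3° by both cameras, with low forces. Continuing to 30°.

{"name": "step_arm", "arguments": {"targets": [{"dx": 0, "dy": 0.003, "dz": -0.0133, "rx": 0, "ry": 0, "rz": 0}, {"dx": 0, "dy": 0.007, "dz": -0.0263, "rx": 0, "ry": 0, "rz": 0}, {"dx": 0, "dy": 0.012, "dz": -0.039, "rx": 0, "ry": 0, "rz": 0}, {"dx": 0, "dy": 0.018, "dz": -0.0515, "rx": 0, "ry": 0, "rz": 0}, {"dx": 0, "dy": 0.0245, "dz": -0.0635, "rx": 0, "ry": 0, "rz": 0}]}}

```text
time: 15.15
position: [0.4128, 0.2358, 0.1495]
tool_rot: [0.618, 0.786, -0.008, -0.006]
ft_force: [3.0, -0.2, -4.4]
grip_width: 0.0093
```

```bash
python3 lid.py 15
```

```text
15.15 [0.4128 0.2358 0.1495] q [ 0.6177  0.7863 -0.008  -0.0064] F [ 2.9875 -0.1682 -4.3921] w 0.009348721140287553 s,t 0.45622942569906455 0.13369431208275775
angle from tool 31.280022842368258
side 1433 lid deg 30.156223566116836 z at hinge 0.08373669345434225
scene 60 lid deg 32.17344754957559 z at hinge 0.06890713846155706
```

View pics/side15.png

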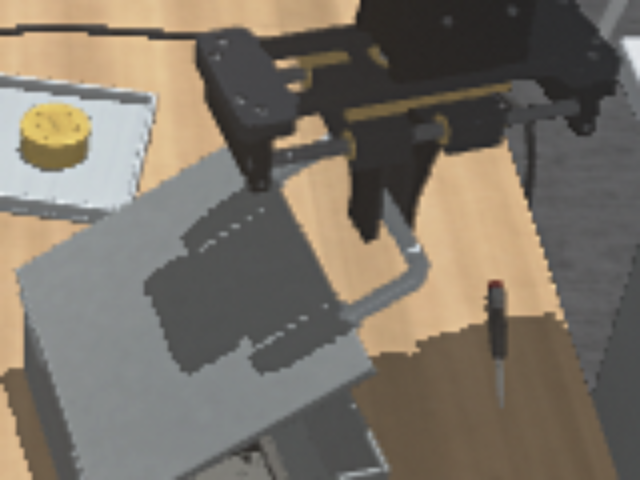

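30.2° now, with the grip steady. On to 50°.

{"name": "step_arm", "arguments": {"targets": [{"dx": 0, "dy": 0.0075, "dz": -0.0115, "rx": 0, "ry": 0, "rz": 0}, {"dx": 0, "dy": 0.0155, "dz": -0.0225, "rx": 0, "ry": 0, "rz": 0}, {"dx": 0, "dy": 0.0245, "dz": -0.033, "rx": 0, "ry": 0, "rz": 0}, {"dx": 0, "dy": 0.034, "dz": -0.043, "rx": 0, "ry": 0, "rz": 0}, {"dx": 0, "dy": 0.0445, "dz": -0.052, "rx": 0, "ry": 0, "rz": 0}]}}

```text
time: 15.88
position: [0.456, 0.246, 0.2017]
tool_rot: [0.618, 0.786, -0.01, -0.007]
ft_force: [-4.4, -3.2, 3.6]
grip_width: 0.0089
```

```bash
python3 lid.py 16
```

```text
15.875 [0.456  0.246  0.2017] q [ 0.6175  0.7865 -0.0096 -0.0072] F [-4.3598 -3.2327  3.6057] w 0.008935506130322363 s,t 0.500545532122146 0.13361151195513274
angle from tool 51.48099955855649
side 1340 lid deg 49.54507574413656 z at hinge 0.0874795342813895
scene 671 lid deg 52.347781964793825 z at hinge 0.06678030957472891
```

{"name": "step_arm", "arguments": {"targets": [{"dx": 0, "dy": 0.0054, "dz": -0.0043, "rx": 0, "ry": 0, "rz": 0}, {"dx": 0, "dy": 0.011, "dz": -0.0083, "rx": 0, "ry": 0, "rz": 0}, {"dx": 0, "dy": 0.0165, "dz": -0.0122, "rx": 0, "ry": 0, "rz": 0}, {"dx": 0, "dy": 0.022, "dz": -0.016, "rx": 0, "ry": 0, "rz": 0}, {"dx": 0, "dy": 0.028, "dz": -0.0195, "rx": 0, "ry": 0, "rz": 0}]}}

```text
time: 16.6
position: [0.4856, 0.253, 0.2221]
tool_rot: [0.618, 0.786, -0.008, -0.006]
ft_force: [-1.1, -3.3, 2.8]
grip_width: 0.0091
```

{"name": "step_arm", "arguments": {"targets": [{"dx": 0, "dy": 0, "dz": 0, "rx": 0, "ry": 0, "rz": 0}, {"dx": 0, "dy": 0, "dz": 0, "rx": 0, "ry": 0, "rz": 0}, {"dx": 0, "dy": 0, "dz": 0, "rx": 0, "ry": 0, "rz": 0}, {"dx": 0, "dy": 0, "dz": 0, "rx": 0, "ry": 0, "rz": 0}, {"dx": 0, "dy": 0, "dz": 0, "rx": 0, "ry": 0, "rz": 0}]}}

```text
time: 17.23
position: [0.4854, 0.253, 0.2219]
tool_rot: [0.618, 0.786, -0.008, -0.006]
ft_force: [-1.5, -4.0, 2.1]
grip_width: 0.0094
```

```bash
python3 lid.py 17
python3 - <<'E'
from h import *
from rig import viewer
c=viewer.camera("side");cv2.imwrite("pics/side17f.png",c["img"])
P=pts(c);hsv=cv2.cvtColor(c["img"],cv2.COLOR_BGR2HSV);m=(cv2.inRange(hsv,(14,110,50),(34,255,255))>0)&(P[...,2]>.022)&(P[...,2]<.07)&(np.linalg.norm(P[...,:2]-[.575,-.015],axis=-1)<.06);q=P[m];print("tin",cv2.minEnclosingCircle(q[:,:2].astype(np.float32)),np.percentile(q[:,2],90))
E
```

```text
17.225 [0.4854 0.253  0.2219] q [ 0.6176  0.7864 -0.0085 -0.0061] F [-1.4941 -3.9779  2.0665] w 0.009398894463447846 s,t 0.5308464883268109 0.13357146559920294
angle from tool 62.145240483160855
side 1180 lid deg 60.108510139143185 z at hinge 0.09154955368363114
scene 884 lid deg 61.885363313600074 z at hinge 0.0661401856779453
tin ((0.5733535885810852, -0.012590418569743633), 0.023646172136068344) 0.027829085246394186
```

View pics/side17f.png

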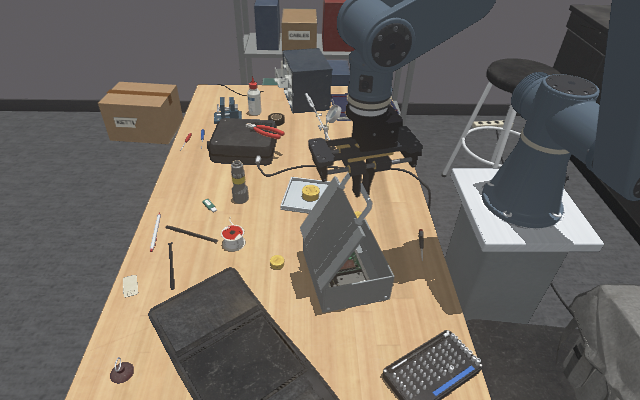

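View pics/scene17.png

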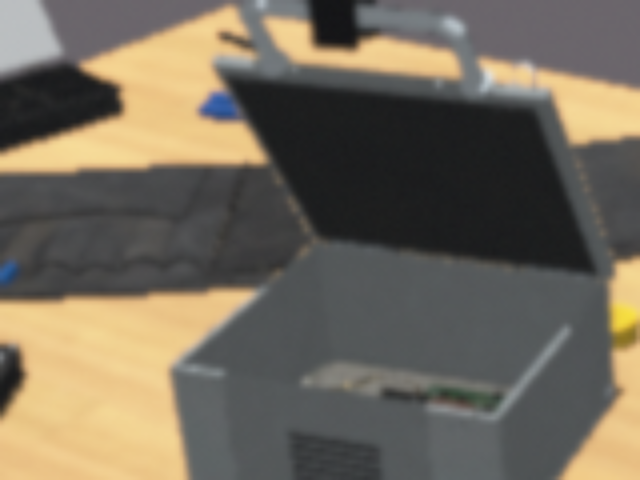

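The lid stands at 60–62° and still, held by the fingers on the bar. The tin at (312,191) is upright in the dish, and the spool and torch haven't moved. Handing in.

```bash
python3 -c "
from rig import robot,telemetry
print(robot.hand_in()); o=telemetry.get_obs(); print(o['time'],o['position'],o['grip_width'])"
```

```text
the job is handed in; nothing more can be done
None
the job is handed in; nothing more can be done
```

I set the flux tin upright in the dish and let go. Then I raised the lid by its bar and handed in at about 17 s, with the fingers still holding it at roughly 60°. The hand-in reports no verdict.

- **Tin:** it stands at about (0.575, −0.015), some 5 mm from the dish centre. Its top is at 27–28 mm, which matches the 4 mm floor plus 23 mm tin.
- **Lid:** the side camera put it at 60.1°, the scene camera at 61.9° and the arm's own position at 62.1°. All are within the 8° allowed. The pose was steady over the last 0.6 s with the grip still closed on the bar at 9.4 mm.
- **Spool and torch:** they look unmoved in the last side picture; I did not measure them again.
- **Tool height:** the fingertips sat about 9.5 mm above the reported tool point, although the interface says they reach 19 mm ahead of it. My first grasp therefore closed above the tin without moving it. I measured the offset from both cameras and used it for the rest of the job.
- **Refused call:** my first move call was rejected because it left out some fields; the arm did not move.

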